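Rosin the push stick and hold a chassis tray into the squaring jig

ROBOT

A 6-joint arm with a two-finger parallel gripper is mounted at the origin on the work surface. World frame = base frame: x ahead of the robot, y to its left, z up, the work surface at z = 0. Lengths are in m, angles in rad, forces in N, time in s.
With the tool pointing down it reaches from about 0.35 to 0.975 m from the base axis. Payload 4.9 kg.
Tool frame: the origin (TCP) lies between the finger pads; the fingertips stand 22 mm ahead of it and the grasp point (between the pads) lies 3 mm ahead of it; z points along the fingers, y is the line along which they close (so a half turn about z gives the same grasp; the last joint's range is limited). The gripper opens to 85 mm and grips with 20 to 120 N. Pads are 22 mm wide; open, the fingers measure 114 mm over their backs; the gripper's body (76 mm by 85 mm) begins 54 mm behind the grasp point. The pads swing forward as they close: fully open they stand 13 mm farther back than shut.
Start: joints at [1.17, 0.053, 1.613, -0, 1.476, -0.119], TCP at [0.174, 0.6, 0.253] pointing down, gripper open.
Joint ranges: [-3.01, 3.01], [-1.01, 2.22], [0.06, 2.58], [-1.02, 4.17], [0.09, 2.62], [-3.14, 3.14]. Speed limits (rad/s): [2.57, 2.57, 3.14, 3.14, 3.14, 3.14].

INTERFACE

Orientations are given as a rotation vector (axis times angle).
In Python, from rig import env gives the robot as it stands.
- The arm moves only by the tool move_arm, never from a script. Its argument "plan" is one flat list of numbers, 4 for each row, row after row: the shift along the tool's x, y, z in units of 30 mm (1.0 is 30 mm), then the turn about the tool's z in units of 10 degrees (1.0 is 10 degrees). A call has 1 to 8 rows; each row shifts and turns the commanded pose from where the row before left it, along the tool's axes as they then stand; what a row does not reach is not made up. A row lasts 1/8 s, in which the tool goes at most 62.5 mm and 10.7 degrees, less where a joint would pass 70% of its speed; a pose out of reach is approached as far as the arm can. A call with a number of a shift or a turn outside -1 to 1 is refused whole. A call with a gripper value outside its range is refused whole. "gripper" is the closure, from -1 (fully open) to 1 (shut), set as the call begins (left out, the last holds). The fingers move at their own pace and stop on an object; "newtons" is the grip in N (left out, the last holds). Time passes only in rows, so rows that do not move let the fingers close. It gives the time, the measured TCP pose, the force, the opening and the grip force at its end, in the units of the state.
- env.state(): the state, without advancing time (a new reading comes with each control period).
- env.get_image(name): name is "scene" or "top"; returns a dict with "image" (420x560x3 uint8, red, green, blue), "fx", "fy", "cx", "cy" (pixels), "extrinsics" (4x4, takes a point from camera to world coordinates). Camera axes: x right, y down, z forward; pixel columns grow to the right and rows downward; lengths in m; the calibration is good to about 2 mm. A picture is of the moment at which its call begins. There is no depth.
- env.sign_off(): hands the job in; it is judged then, once.
Trained networks look in the newest picture that a camera, given by its name, has taken for a name from the list of things; names that differ only in an ending like _2 or _b are one class to them, and where a whole thing is asked for, a point or a joint stands for the part that bears it (a point fixed in the world has none). Each returns a list of dicts, best first, with "score" (0 to 1); they miss things now and then, are a little off and sometimes report something else, mostly with a low value. They report only what shows in the picture. A call takes as long as a camera call. They do not tell look-alikes from the thing itself.
- env.recognise(label, camera): "point" ([column, row] in pixels, amid what is visible of it).
- env.landmark_of(label, camera): "point" ([column, row] in pixels: a listed point, or the origin of a listed thing).
The state is a dict: "t": time; "qpos": joint angles; "qvel": joint speeds; "joint_torque": joint torques, N m; "tool_pos": TCP position; "ee_rot": TCP orientation; "wrist_force": force on the tool from outside, world axes, zero at the start; "ft_torque": the same for the moment, N m; "grip_width": finger opening in m; "grip_force": force on a finger pad.
Only numpy, scipy, OpenCV 4.12 (cv2) and the standard library are available. Lean on these libraries where they do the work, as an engineer would, in place of code of your own. Each camera call takes 0.05 s, during which the arm holds its last target. There are 200 camera calls.

TASK

Take the yellow push stick out of its holder and touch its rubber tip to the amber rosin cake in the steel tin, so that it will not skid. Then put the tip into the inside corner of the aluminium tray that is nearest the meeting point of the jig's steel fence and red stop block and, with one diagonal push, slide the tray home until it is square and flush in the corner, pressed firmly against the fence and down onto the blue bed together, with its end up against the stop. Touch the tray with the stick only, leave everything else on the bench alone, and finish while still holding the stick and pushing: do not let go.

Things in the scene. Friction and masses are not known exactly. Their poses are not given: they have to be found in the camera images.
- stick_grip (a point): Centre of the push stick's yellow handle, 26 x 26 mm square, 50 mm high, 57 mm above the tip's end. Below the handle a 12 mm round shaft, 32 mm long, ends in a black rubber tip (hemisphere, 6 mm radius). The stick (90 g) stands upright in the holder, its handle resting on the holder's top. z points up along the stick, x and y square to the handle's sides.
- stick_tip (a point): The lowest point of the push stick's rubber tip; axes as stick_grip.
- stick: The push stick as a whole; origin and axes as stick_tip.
- holder: Dark wooden block 60 x 60 x 40 mm, fixed to the bench, with a round hole 19 mm wide, 37 mm deep in its top. Origin at the centre of its underside. Holder and the two tins stand on the robot's right and change places.
- rosin_tin: Open bright steel tin, loose, 150 g, 64 mm across outside, 58 mm inside, rim 24 mm above the bench, with a hard amber rosin cake filling its lower half. Origin at the centre of its underside.
- rosin_face (a point): Centre of the rosin cake's flat top, 12 mm above the bench and 12 mm below the tin's rim.
- jig_corner (a point): Point of the fixed squaring jig where the faces of its fence and stop meet the top of its bed, 12 mm above the bench. Jig axes: x points square into the fence (away from the robot), y points along the fence, square into the stop (to the robot's left), z up. The fence's face runs 240 mm towards -y from here, the stop's 91 mm towards -x.
- bed: The jig's blue bed, 200 mm (x) by 260 mm (y), its top 12 mm above the bench. Bed, fence and stop are coated slick (friction about 0.15). Origin on the bench under its middle, 80 mm in -x and 110 mm in -y from jig_corner; axes as jig_corner.
- fence: The jig's steel fence along its far edge, 20 mm thick, 26 mm high above the bed; frame as bed.
- stop: The jig's red stop block at the left end of the fence, 20 mm thick, 26 mm high above the bed; frame as bed.
- tray_center (a point): Centre of the open aluminium tray, 13 mm above its underside, 9 mm above its inner floor. The tray lies loose on the bed: outside 80 mm (its x) by 110 mm (its y), 26 mm high, walls and floor 4 mm. It starts 20 to 70 mm short of fence and stop, turned up to 0.3 rad. When home this point is at -40, -55, +13 mm from jig_corner, its axes along the jig's.
- tray: The aluminium tray, about 0.22 kg; origin at the centre of its underside, axes as tray_center.
- valve_a: Bystander, loose: black-based glass radio valve, standing, 48 mm across, 110 mm high. Origin at its underside.
- valve_b: Bystander, loose: black-based glass radio valve, standing, 48 mm across, 125 mm high. Origin at its underside.
- carton: Bystander, loose: plain cardboard carton 50 x 50 x 120 mm, standing. Origin at its underside.
- driver: Bystander, loose: screwdriver with an orange handle, lying.
- capacitor: Bystander, loose: aluminium can capacitor, standing, 44 mm across, 85 mm high. Origin at its underside.
- spacer_tin: Bystander, loose: open black tin, 64 mm across, 24 mm high, holding white spacers: not to be used. Origin at its underside.
Not all that is in view belongs to the job. Leave any purple look-alike of the stick alone. Several things have the shape of the rosin_tin; the one meant has the colours described above.

How it is judged:
By the outcome, as a careful person would: the job done as asked, in the order asked, and still so for the second after the job is handed in, while the arm keeps its last pose, push and grip.
It also fails if it takes over 48 s, if anything falls off the work surface, if the arm or the gripper's body presses on something with over 40 N, if the wrist force passes 120 N, or if a joint passes its speed limit or range.

## Working session

There is one attempt and no reset: what is moved stays moved. The work goes in short steps, Python scripts to look and compute and a tool call to move; the robot and the scene stay as the last step left them, time stands still between calls to the robot, and variables do not carry over. Pictures are saved under pics/ and viewed, at most 10 in all, crops included, and the job is handed in when it is done.

Besides the shell and the picture viewer there is one more tool, called after "Call:" by a JSON object that holds its "name" and its "arguments". move_arm: Moves the arm, as the interface text tells. Shifts and turns lie within -1 to 1; 1 stands for 30 mm of shift or 10 degrees of turn. Its arguments: {"type":"object","properties":{"plan":{"type":"array","items":{"type":"number"}},"gripper":{"type":"number"},"newtons":{"type":"number"}},"required":["plan"]}

```bash
mkdir -p pics
cat > h.py <<'E'
import numpy as np, cv2
from scipy.spatial.transform import Rotation as R
from rig import env
def ray(im,p):
    E=np.array(im["extrinsics"]);d=E[:3,:3]@np.array([(p[0]-im["cx"])/im["fx"],(p[1]-im["cy"])/im["fy"],1]);return E[:3,3],d
def onz(im,p,z):
    o,d=ray(im,p);return o+d*(z-o[2])/d[2]
def proj(im,P):
    E=np.array(im["extrinsics"]);c=E[:3,:3].T@(np.array(P)-E[:3,3]);return np.array([im["fx"]*c[0]/c[2]+im["cx"],im["fy"]*c[1]/c[2]+im["cy"]])
def save(im,n,s=1.4,crop=None):
    a=im["image"][:,:,::-1]
    if crop: a=a[crop[1]:crop[3],crop[0]:crop[2]]
    cv2.imwrite("pics/"+n,cv2.resize(a,None,fx=s,fy=s,interpolation=cv2.INTER_CUBIC))
E
python3 - <<'E'
from h import *
for n in("top","scene"):
    im=env.get_image(n);save(im,n+"0.png",1.4)
    print(n,np.round(im["extrinsics"],3).tolist(),im["fx"])
    for l,z in(("stick_grip",.06+.008),("holder",0),("rosin_face",.012),("rosin_tin",0),("jig_corner",.012),("bed",0),("tray_center",.025),("tray",.012),("stick",0)):
        for r in env.landmark_of(l,n)[:3]: print(l,round(r["score"],2),np.round(r["point"],1),np.round(onz(im,r["point"],z),4))
s=env.state();print(s["tool_pos"],s["ee_rot"],s["t"],s["wrist_force"])
E
```

```text
top [[0.005, -0.997, 0.072, 0.475], [-1.0, -0.005, -0.01, 0.021], [0.01, -0.072, -0.997, 1.386], [0.0, 0.0, 0.0, 1.0]] 419.59158549306034
stick_grip 0.55 [379.4 204.6] [ 0.587  -0.3242  0.068 ]
stick_grip 0.53 [407.4 195.1] [ 0.6177 -0.4135  0.068 ]
holder 0.8 [376.7 202.9] [ 0.5984 -0.3331  0.    ]
rosin_face 0.66 [391.3 248.5] [ 0.4479 -0.3759  0.012 ]
rosin_face 0.52 [423.8 256.1] [ 0.4236 -0.4821  0.012 ]
rosin_tin 0.74 [391.8 248.5] [ 0.4477 -0.381   0.    ]
jig_corner 0.78 [245.  196.7] [0.6154 0.1039 0.012 ]
bed 0.8 [271.2 228.3] [0.5123 0.0172 0.    ]
tray_center 0.84 [280.  229.3] [ 0.5086 -0.0113  0.025 ]
tray 0.82 [275.9 228.4] [0.5118 0.0018 0.012 ]
tray 0.52 [382.5 203. ] [ 0.5971 -0.3492  0.012 ]
stick 0.65 [269.8 231. ] [0.5034 0.0217 0.    ]
stick 0.57 [392.8 248.1] [ 0.449  -0.3844  0.    ]
stick 0.54 [124.3 257.8] [0.4135 0.4974 0.    ]
scene [[0.403, 0.542, -0.738, 1.629], [0.915, -0.221, 0.337, -0.471], [0.02, -0.811, -0.585, 0.888], [0.0, 0.0, 0.0, 1.0]] 511.91335716094216
stick_grip 0.87 [129.7 253. ] [ 0.62  -0.425  0.068]
stick_grip 0.63 [166.2 239.8] [ 0.6037
[... 241 characters left out ...]
 0.65 [137.9 226.2] [ 0.4457 -0.3813  0.012 ]
rosin_tin 0.76 [ 95.2 233.8] [ 0.4196 -0.4938  0.    ]
rosin_tin 0.75 [137.4 227.3] [ 0.434  -0.3823  0.    ]
rosin_tin 0.51 [399.7 161.6] [0.4048 0.5092 0.    ]
jig_corner 0.78 [322.8 221.5] [0.6209 0.1028 0.012 ]
jig_corner 0.24 [191.5 210.3] [ 0.4288 -0.2252  0.012 ]
tray_center 0.89 [273.3 202.3] [0.4979 0.0021 0.025 ]
tray 0.87 [273.1 210.1] [ 0.5171 -0.0064  0.012 ]
stick 0.83 [132.2 269. ] [ 0.601  -0.4261  0.    ]
stick 0.53 [171.1 258.1] [ 0.5975 -0.3262 -0.    ]
stick 0.29 [165.9 239.1] [ 0.5155 -0.321   0.    ]
[0.17379251 0.60033468 0.25330543] [-4.41137966e-01 -3.11043779e+00 -1.32388250e-05] 1.0 [-0.32946438  0.409341    0.67053701]
```

View pics/top0.png

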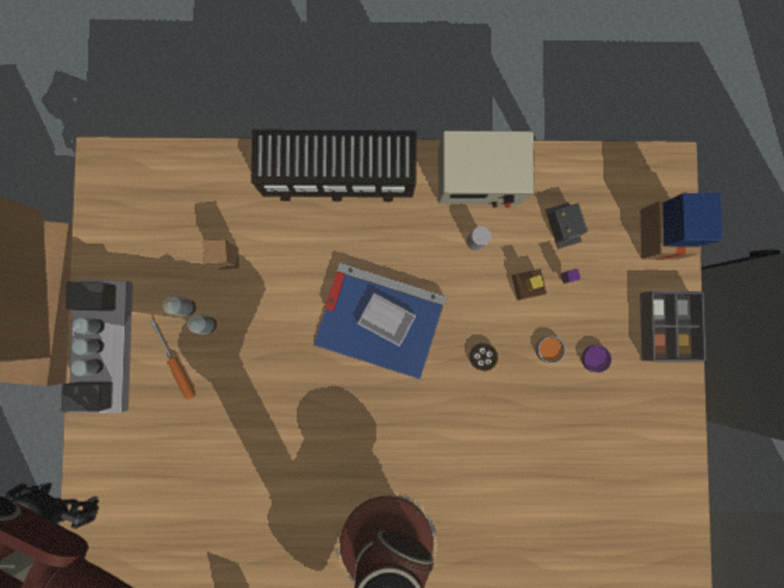

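View pics/scene0.png

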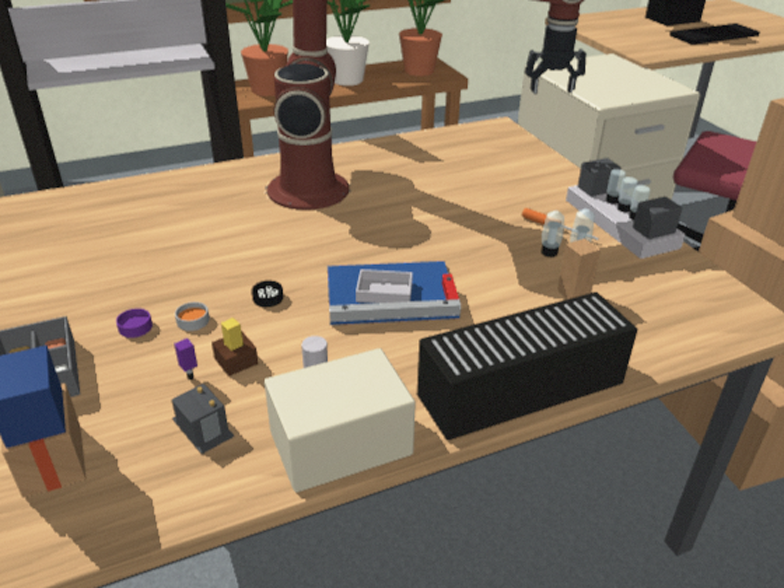

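The top view shows the yellow stick top at about (384,201), the amber tin at (393,248), and the jig at around (270,228), with the stop at (239,208) and the fence on the far side. Both look-alikes are purple: a stick at (409,197) and a tin at (426,256).

Run:
```python
from h import *
from scipy.optimize import minimize, differential_evolution
ims={n:env.get_image(n) for n in("top","scene")}
save(ims["top"],"jt.png",7,(222,182,322,264)); save(ims["scene"],"js.png",7,(228,180,335,240))
M={}
for n,im in ims.items():
    hsv=cv2.cvtColor(im["image"],cv2.COLOR_RGB2HSV)
    y=cv2.inRange(hsv,(22,130,60),(34,255,255)); o=cv2.inRange(hsv,(4,170,80),(20,255,255))
    c=(383,202) if n=="top" else (165,238); k=np.zeros_like(y); cv2.circle(k,c,22,255,-1); y&=k
    c2=(393,248) if n=="top" else (138,226); k=np.zeros_like(y); cv2.circle(k,c2,18,255,-1); o&=k
    M[n]=y; print(n,"yellow px",(y>0).sum())
    v,u=np.nonzero(o); print("rosin",len(u),u.mean(),v.mean(),onz(im,(u.mean(),v.mean()),.012))
S=8
def cost(p,z0=.040):
    x,yy,a=p[:3]; c=0
    pts=np.array([[sx*.013,sy*.013,z] for sx in(-1,1) for sy in(-1,1) for z in(0,.05)])
    W=pts@R.from_euler("z",a).as_matrix().T+[x,yy,z0]
    for n,im in ims.items():
        P=np.array([proj(im,w) for w in W]); 
        u0,v0=(360,180) if n=="top" else (140,210)
        h=cv2.convexHull(((P-[u0,v0]+.5)*S).astype(np.float32)).astype(np.int32)
        a_=np.zeros((50*S,50*S),np.uint8); cv2.fillConvexPoly(a_,h,255)
        a_=cv2.resize(a_,(50,50),interpolation=cv2.INTER_AREA)/255.
        c+=np.abs(a_-M[n][v0:v0+50,u0:u0+50]/255.).sum()/M[n].astype(bool).sum()
    return c
r=differential_evolution(cost,[(.56,.64),(-.36,-.29),(0,np.pi/2)],seed=1,maxiter=60,popsize=20)
print(r.x,np.degrees(r.x[2]),r.fun)
for d in range(0,90,10): print(d,round(cost([r.x[0],r.x[1],np.radians(d)]),3),end=" ")
```

```text
top yellow px 89
rosin 126 392.93650793650795 248.26190476190476 [ 0.4487037  -0.38130399  0.012     ]
scene yellow px 257
rosin 97 136.49484536082474 223.91752577319588 [ 0.43386358 -0.38299732  0.012     ]
[ 0.59661941 -0.33216501  0.24270299] 13.905857035471675 0.41266584542267915
0 0.516 10 0.435 20 0.459 30 0.548 40 0.649 50 0.679 60 0.659 70 0.616 80 0.628
```

View pics/jt.png

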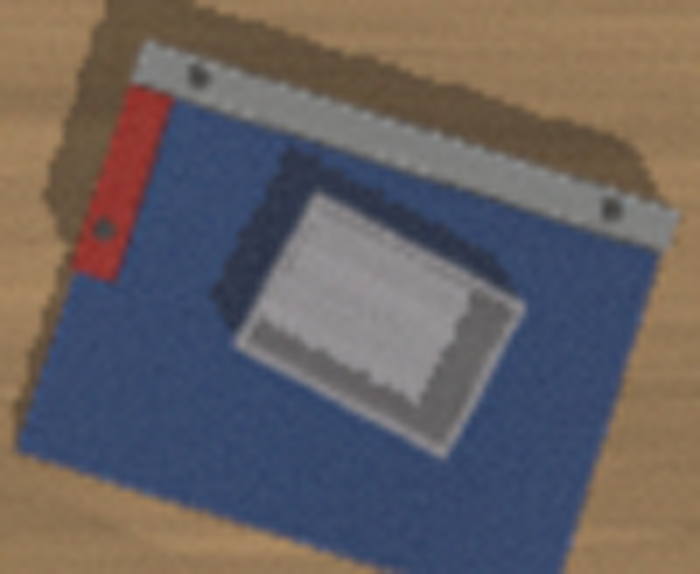

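View pics/js.png

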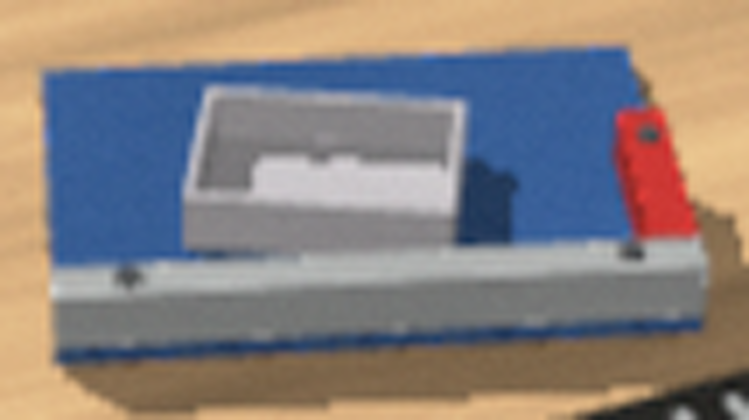

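The crops show the tray rim corners, fence, stop and bed edges clearly. I'll fit both poses from those corners and check the stick more closely.

Run:
```python
from h import *
from scipy.optimize import least_squares
ims={n:env.get_image(n) for n in("top","scene")}
T=lambda p:((p[0]+.5)/7-.5+222,(p[1]+.5)/7-.5+182)
C=lambda p:((p[0]+.5)/7-.5+228,(p[1]+.5)/7-.5+180)
jt=[((143,40),(.02,.02,.026)),((172,99),(0,0,.026)),((660,250),(0,-.24,.026)),((680,212),(.02,-.24,.026)),((118,280),(-.091,0,.026)),((75,272),(-.091,.02,.026)),((18,450),(-.18,.02,0))]
js=[((627,47),(-.18,.02,0)),((42,72),(-.18,-.24,0)),((702,328),(.02,.02,-.012)),((60,362),(.02,-.24,-.012))]
tt=[((315,190),(.04,.055,.026)),((525,305),(.04,-.055,.026)),((443,458),(-.04,-.055,.026)),((237,345),(-.04,.055,.026))]
ts=[((208,87),(-.04,-.055,.026)),((467,100),(-.04,.055,.026)),((458,212),(.04,.055,.026)),((188,192),(.04,-.055,.026))]
def fit(a,b,x0):
    def f(p):
        Q=R.from_euler("z",p[2]);o=[]
        for L,g,im in((a,T,ims["top"]),(b,C,ims["scene"])):
            for px,P in L:o+=list(proj(im,Q.apply(P)+[p[0],p[1],.012])-g(px))
        return np.array(o)
    r=least_squares(f,x0,loss="soft_l1",f_scale=1.);print(r.x,np.round(f(r.x).reshape(-1,2),1).tolist());return r.x
for a,b in((jt,js),(jt,[]),([],js)): fit(a,b,[.615,.1,-.2])
for a,b in((tt,ts),(tt,[]),([],ts)): fit(a,b,[.51,0,-.3])
p=[.5966,-.3322,.2427]
W=R.from_euler("z",p[2]).apply([[sx*.013,sy*.013,z] for z in(.04,.09) for sx,sy in((-1,-1),(-1,1),(1,1),(1,-1))])+[p[0],p[1],0]
t=[]
for n,c in(("top",(362,180,402,220)),("scene",(140,220,180,275))):
    im=ims[n];a=cv2.resize(im["image"][c[1]:c[3],c[0]:c[2],::-1],None,fx=9,fy=9,interpolation=cv2.INTER_CUBIC);b=a.copy()
    P=[tuple(int(v) for v in (proj(im,w)-c[:2]+.5)*9) for w in W]
    for i in range(4):
        for q,s in((i,(i+1)%4),(i+4,(i+1)%4+4),(i,i+4)): cv2.line(b,P[q],P[s],(0,0,255),1)
    t.append(np.vstack([a if n=="top" else a[100:],b]) if 0 else np.hstack([b]))
H=max(x.shape[0] for x in t);cv2.imwrite("pics/st.png",np.hstack([np.pad(x,((0,H-x.shape[0]),(0,0),(0,0))) for x in t]))
```

```text
[ 0.61716113  0.09804719 -0.30130134] [[0.3, 0.3], [0.2, -0.4], [1.5, 0.5], [0.5, -0.0], [-0.8, 0.7], [-0.6, -0.1], [-0.1, 0.9], [0.3, -0.3], [0.2, 0.0], [0.8, 2.0], [-0.1, 2.3]]
[ 0.61803716  0.09844702 -0.30080191] [[0.2, 0.1], [0.1, -0.6], [1.4, 0.2], [0.3, -0.3], [-0.9, 0.4], [-0.7, -0.3], [-0.2, 0.6]]
[ 0.61113058  0.09963746 -0.30161391] [[-0.1, -1.4], [0.1, -1.1], [0.3, 0.7], [-0.2, 0.9]]
[ 0.5112675   0.00188788 -0.4843244 ] [[0.2, 0.6], [0.4, 0.2], [0.4, 0.5], [-0.4, 0.4], [0.4, 0.3], [0.5, 0.6], [0.2, 0.4], [0.0, 1.1]]
[ 0.51268087  0.00240439 -0.4890099 ] [[0.1, 0.1], [0.2, -0.1], [0.2, 0.1], [-0.6, -0.1]]
[ 0.50819431  0.00233011 -0.4801952 ] [[0.1, -0.2], [0.1, -0.1], [-0.1, -0.2], [-0.2, 0.5]]
```

View pics/st.png

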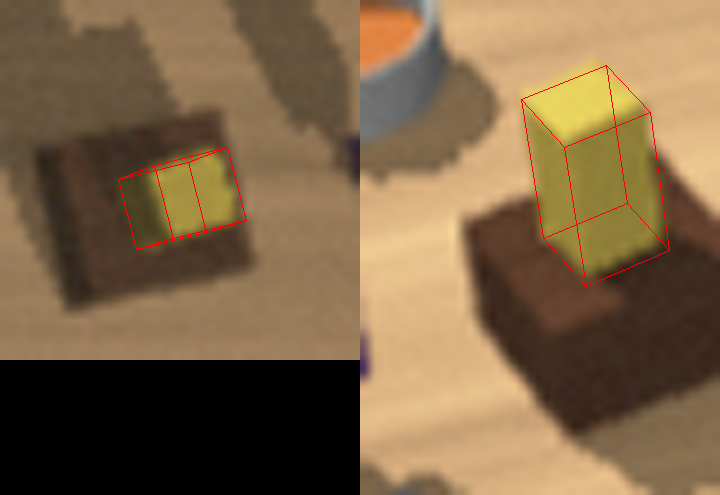

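The stick box model overlays well: handle at (0.597, -0.332), yaw about 14°. The jig corner is at about (0.616, 0.098) with yaw -17°, and the tray at (0.511, 0.002) with yaw about -28°. First I'll turn so the fingers close along 14°, then travel high.

Call:
{"name": "move_arm", "arguments": {"plan": [0, 0, 0, 1, 0, 0, 0, 1, 0, 0, 0, 1, 0, 0, 0, 1, 0, 0, 0, 1, 0, 0, 0, 1, -1, 0.18, 0, 0, -1, 0.18, 0, 0], "gripper": -0.4, "newtons": 80}}

```text
t: 2.2
tool_pos: [0.1988, 0.5441, 0.2533]
ee_rot: [1.936, 2.474, -0.0]
wrist_force: [-0.4, 0.1, 0.2]
grip_width: 0.0597
grip_force: 0.0
```

Call:
{"name": "move_arm", "arguments": {"plan": [-1, 0.18, 0, 0, -1, 0.18, 0, 0, -1, 0.18, 0, 0, -1, 0.18, 0, 0, -1, 0.18, 0, 0, -1, 0.18, 0, 0, -1, 0.18, 0, 0, -1, 0.18, 0, 0]}}

```text
t: 3.2
tool_pos: [0.2984, 0.3211, 0.2535]
ee_rot: [1.937, 2.473, 0.001]
wrist_force: [-0.2, 0.6, 0.1]
grip_width: 0.0597
grip_force: 0.0
```

Call:
{"name": "move_arm", "arguments": {"plan": [-1, 0.18, 0, 0, -1, 0.18, 0, 0, -1, 0.18, 0, 0, -1, 0.18, 0, 0, -1, 0.18, 0, 0, -1, 0.18, 0, 0, -1, 0.18, 0, 0, -1, 0.18, 0, 0]}}

```text
t: 4.2
tool_pos: [0.3978, 0.0984, 0.2535]
ee_rot: [1.937, 2.473, 0.001]
wrist_force: [-0.0, -0.1, -0.2]
grip_width: 0.0597
grip_force: 0.0
```

Call:
{"name": "move_arm", "arguments": {"plan": [-1, 0.18, 0, 0, -1, 0.18, 0, 0, -1, 0.18, 0, 0, -1, 0.18, 0, 0, -1, 0.18, 0, 0, -1, 0.18, 0, 0, -1, 0.18, 0, 0, -1, 0.18, 0, 0]}}

```text
t: 5.2
tool_pos: [0.4972, -0.1244, 0.2534]
ee_rot: [1.937, 2.473, 0.0]
wrist_force: [-0.1, 0.2, -0.2]
grip_width: 0.0599
grip_force: 0.0
```

Call:
{"name": "move_arm", "arguments": {"plan": [-0.94, 0.195, 0, 0, -0.94, 0.195, 0, 0, -0.94, 0.195, 0, 0, -0.94, 0.195, 0, 0, -0.94, 0.195, 0, 0, -0.94, 0.195, 0, 0, -0.94, 0.195, 0, 0, -0.94, 0.195, 0, 0]}}

```text
t: 6.2
tool_pos: [0.5967, -0.3321, 0.2532]
ee_rot: [1.937, 2.473, 0.0]
wrist_force: [0.4, 0.0, 0.4]
grip_width: 0.0595
grip_force: 0.0
```

Call:
{"name": "move_arm", "arguments": {"plan": [0, 0, 0.8, 0, 0, 0, 0.8, 0, 0, 0, 0.8, 0, 0, 0, 0.8, 0]}}

```text
t: 6.7
tool_pos: [0.5963, -0.3312, 0.1565]
ee_rot: [1.937, 2.473, -0.0]
wrist_force: [-0.0, -0.3, 0.0]
grip_width: 0.0597
grip_force: 0.0
```

Run:
```python
from h import *
s=env.state();print(s["tool_pos"])
t=[]
for n,c in(("top",(350,165,420,235)),("scene",(120,190,210,275))):
    im=env.get_image(n);a=cv2.resize(im["image"][c[1]:c[3],c[0]:c[2],::-1],None,fx=5,fy=5,interpolation=cv2.INTER_CUBIC)
    t.append(a)
H=max(x.shape[0] for x in t);cv2.imwrite("pics/g.png",np.hstack([np.pad(x,((0,H-x.shape[0]),(0,0),(0,0))) for x in t]))
```

```text
[ 0.59634286 -0.33124327  0.15650173]
```

View pics/g.png

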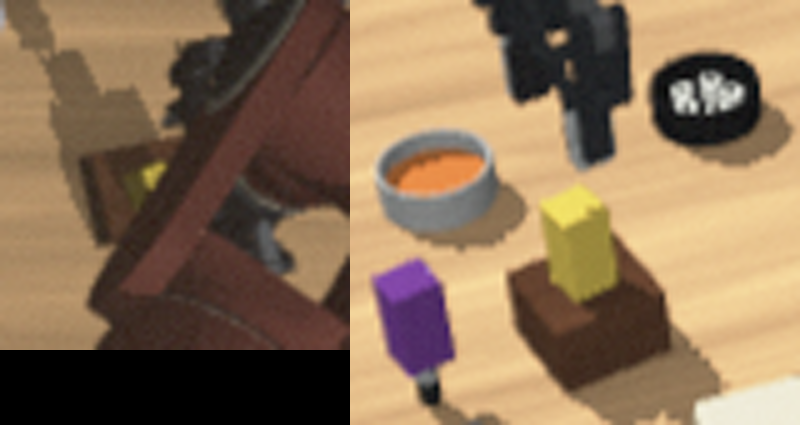

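The scene crop shows the fingers straddling the yellow handle, with the purple stick clear of them. I'll descend and grip.

Call:
{"name": "move_arm", "arguments": {"plan": [0, 0, 0.8, 0, 0, 0, 0.8, 0, 0, 0, 0.7, 0, 0, 0, 0.5, 0, 0, 0, 0, 0]}}

```text
t: 7.42
tool_pos: [0.5956, -0.3307, 0.0719]
ee_rot: [-1.936, -2.471, 0.0]
wrist_force: [0.1, -0.3, -0.7]
grip_width: 0.06
grip_force: 0.0
```

Call:
{"name": "move_arm", "arguments": {"plan": [0, 0, 0, 0, 0, 0, 0, 0, 0, 0, 0, 0, 0, 0, 0, 0, 0, 0, 0, 0, 0, 0, 0, 0], "gripper": 1, "newtons": 110}}

```text
t: 8.18
tool_pos: [0.5972, -0.3318, 0.075]
ee_rot: [1.936, 2.471, 0.0]
wrist_force: [-0.6, 0.3, 6.0]
grip_width: 0.0253
grip_force: 106.3
```

Call:
{"name": "move_arm", "arguments": {"plan": [0, 0, -0.5, 0, 0, 0, -0.8, 0, 0, 0, -0.8, 0, 0, 0, -0.8, 0]}}

```text
t: 8.68
tool_pos: [0.596, -0.3309, 0.161]
ee_rot: [-1.937, -2.473, 0.0]
wrist_force: [0.8, -0.3, -0.4]
grip_width: 0.0251
grip_force: 106.0
```

Call:
{"name": "move_arm", "arguments": {"plan": [-0.06, -0.87, 0, 0, -0.06, -0.87, 0, 0, -0.06, -0.87, 0, 0, -0.06, -0.87, 0, 0, -0.06, -0.87, 0, 0, -0.06, -0.87, 0, 0, 0, 0, 0, 0, 0, 0, 0, 0]}}

```text
t: 9.68
tool_pos: [0.4472, -0.379, 0.1605]
ee_rot: [1.937, 2.473, 0.001]
wrist_force: [-0.5, 0.5, -0.8]
grip_width: 0.0249
grip_force: 106.1
```

Run:
```python
from h import *
s=env.state();print(s["tool_pos"],s["wrist_force"],s["grip_width"])
t=[]
for n,c in(("top",(360,200,430,280)),("scene",(80,140,170,260))):
    im=env.get_image(n);t.append(cv2.resize(im["image"][c[1]:c[3],c[0]:c[2],::-1],None,fx=5,fy=5,interpolation=cv2.INTER_CUBIC))
    print(n,"tip px",proj(im,s["tool_pos"]-np.array([0,0,.067])),"rosin px",proj(im,(.447,-.38,.012)))
H=max(x.shape[0] for x in t);cv2.imwrite("pics/r.png",np.hstack([np.pad(x,((0,H-x.shape[0]),(0,0),(0,0))) for x in t]))
```

```text
[ 0.4471801  -0.37900607  0.16051289] [-0.52533946  0.51374686 -0.84390416] 0.02493241531925231
top tip px [399.94279004 249.30177916] rosin px [392.54716964 248.78318693]
scene tip px [134.29667357 202.19237309] rosin px [138.47859136 226.34989183]
```

View pics/r.png

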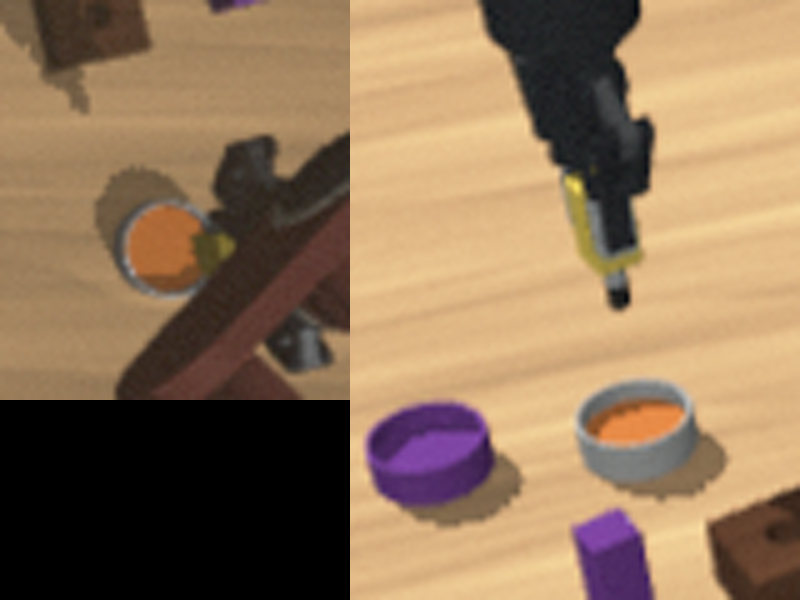

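The tip (scene px 133.6, 201) sits over the amber tin, within a pixel or so of the prediction. I'll descend gently.

Call:
{"name": "move_arm", "arguments": {"plan": [0, 0, 0.8, 0, 0, 0, 0.8, 0, 0, 0, 0.7, 0, 0, 0, 0.3, 0, 0, 0, 0, 0, 0, 0, 0.06, 0, 0, 0, 0.04, 0]}}

```text
t: 10.65
tool_pos: [0.4474, -0.3797, 0.0803]
ee_rot: [1.936, 2.472, -0.0]
wrist_force: [0.6, 0.8, -0.7]
grip_width: 0.0249
grip_force: 106.1
```

Call:
{"name": "move_arm", "arguments": {"plan": [0, 0, 0.04, 0, 0, 0, 0.03, 0, 0, 0, 0, 0]}}

```text
t: 11.02
tool_pos: [0.4473, -0.3797, 0.0786]
ee_rot: [1.937, 2.472, -0.0]
wrist_force: [-1.8, 1.1, 4.6]
grip_width: 0.025
grip_force: 106.4
```

Contact with the rosin is confirmed at 4.6 N. Next I'll lift, travel to above the tray's inside corner, and turn 40° so the push runs along the closing axis.

Call:
{"name": "move_arm", "arguments": {"plan": [0, 0, 0, 0, 0, 0, -0.5, 0, 0, 0, -0.8, 0, 0, 0, -0.8, 0, 0, 0, -0.7, 0]}}

```text
t: 11.65
tool_pos: [0.447, -0.3793, 0.1629]
ee_rot: [1.937, 2.472, -0.0]
wrist_force: [0.3, -0.7, -0.7]
grip_width: 0.0247
grip_force: 106.2
```

Call:
{"name": "move_arm", "arguments": {"plan": [0.94, 0.5, 0, 0, 0.94, 0.5, 0, 0, 0.94, 0.5, 0, 0, 0.94, 0.5, 0, 0, 0.94, 0.5, 0, 0, 0.94, 0.5, 0, 0, 0.94, 0.5, 0, 0]}}

```text
t: 12.52
tool_pos: [0.5017, -0.1614, 0.1618]
ee_rot: [1.937, 2.473, 0.0]
wrist_force: [0.3, -0.6, -1.5]
grip_width: 0.0251
grip_force: 106.1
```

Call:
{"name": "move_arm", "arguments": {"plan": [0.94, 0.5, 0, 0, 0.94, 0.5, 0, 0, 0.94, 0.5, 0, 0, 0.94, 0.5, 0, 0, 0.94, 0.5, 0, 0, 0.94, 0.5, 0, 0]}}

```text
t: 13.28
tool_pos: [0.5486, 0.0245, 0.1618]
ee_rot: [1.937, 2.473, 0.0]
wrist_force: [-0.4, -0.2, -0.7]
grip_width: 0.025
grip_force: 106.1
```

Call:
{"name": "move_arm", "arguments": {"plan": [0, 0, 0, -1, 0, 0, 0, -1, 0, 0, 0, -1, 0, 0, 0, -1, 0, 0, 0, 0, 0, 0, 0, 0]}}

```text
t: 14.02
tool_pos: [0.5484, 0.0234, 0.1615]
ee_rot: [0.978, 2.985, 0.0]
wrist_force: [-0.3, 0.2, -0.9]
grip_width: 0.025
grip_force: 105.9
```

Run:
```python
from h import *
s=env.state();print(s["tool_pos"],s["ee_rot"],s["wrist_force"],s["qpos"])
im=env.get_image("scene");save(im,"p.png",7,(228,130,335,215))
print("tip",proj(im,s["tool_pos"]-np.array([0,0,.0666])))
for l,z in(("tray_center",.025),("tray",.012),("stick_tip",.09)):
  for r in env.landmark_of(l,"scene")[:2]: print(l,r["score"],r["point"],onz(im,r["point"],z))
```

```text
[0.54842643 0.0234487  0.16146477] [9.78147982e-01 2.98524035e+00 8.11865311e-05] [-0.34804629  0.15180894 -0.92880346] [-9.28617231e-02 -5.37444050e-02  1.87666236e+00  9.33676921e-06
  1.31848151e+00 -1.03038609e+00]
tip [287.41601102 189.82025786]
tray_center 0.83 [274.2, 203.5] [0.50451205 0.00221399 0.025     ]
tray 0.85 [271.5, 208.9] [ 0.50978981 -0.0084427   0.012     ]
stick_tip 0.56 [134.0, 269.9] [ 0.70964753 -0.42745454  0.09      ]
```

View pics/p.png

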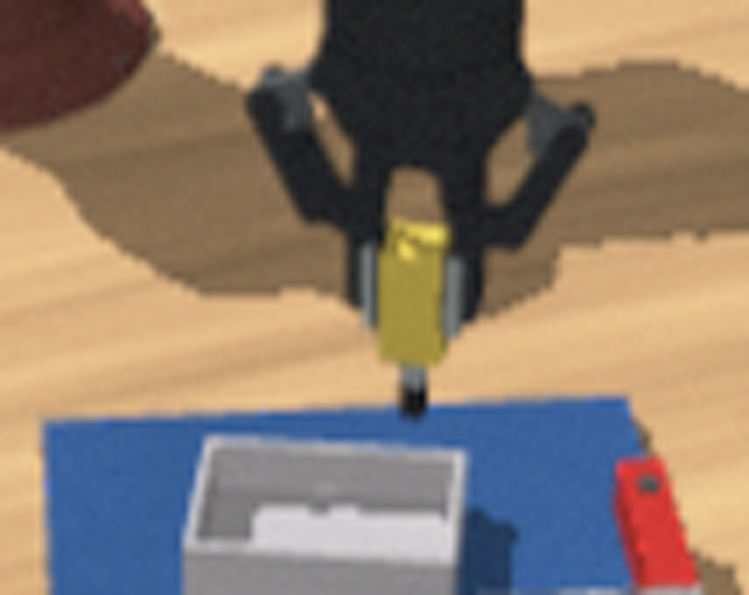

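The tip is above the tray interior, at crop px (413,412) as predicted. I'll descend inside the corner.

Call:
{"name": "move_arm", "arguments": {"plan": [0, 0, 0.7, 0, 0, 0, 0.7, 0, 0, 0, 0.6, 0, 0, 0, 0.4, 0, 0, 0, 0.1, 0, 0, 0, 0, 0]}}

```text
t: 14.98
tool_pos: [0.5487, 0.0234, 0.0865]
ee_rot: [0.975, 2.986, 0.0]
wrist_force: [-0.4, 0.0, -0.9]
grip_width: 0.0249
grip_force: 105.9
```

Call:
{"name": "move_arm", "arguments": {"plan": [0, 0, 0.07, 0, 0, 0, 0.05, 0, 0, 0, 0.03, 0, 0, 0, 0, 0]}}

```text
t: 15.48
tool_pos: [0.5489, 0.0234, 0.0826]
ee_rot: [0.974, 2.986, 0.0]
wrist_force: [-1.4, -0.6, 5.0]
grip_width: 0.025
grip_force: 106.3
```

Floor contact is confirmed at the predicted height. I'll ease up, seat the tip into the corner, then press down lightly again.

Call:
{"name": "move_arm", "arguments": {"plan": [0, 0, -0.08, 0, -0.05, 0.08, 0, 0, -0.05, 0.08, 0, 0, -0.05, 0.08, 0, 0, 0, 0, 0, 0, 0, 0, 0.1, 0, 0, 0, 0, 0]}}

```text
t: 16.35
tool_pos: [0.5569, 0.0266, 0.0825]
ee_rot: [0.974, 2.986, 0.0]
wrist_force: [-3.0, 0.1, 5.6]
grip_width: 0.0248
grip_force: 107.3
```

Run:
```python
from h import *
s=env.state();print(s["tool_pos"],s["wrist_force"])
im=env.get_image("scene");save(im,"q.png",7,(228,150,335,235))
print("tip",proj(im,s["tool_pos"]-np.array([0,0,.0666])))
```

```text
[0.5568713  0.02657495 0.08252399] [-3.02758165  0.09961878  5.61678019]
tip [289.04239267 213.99806945]
```

View pics/q.png

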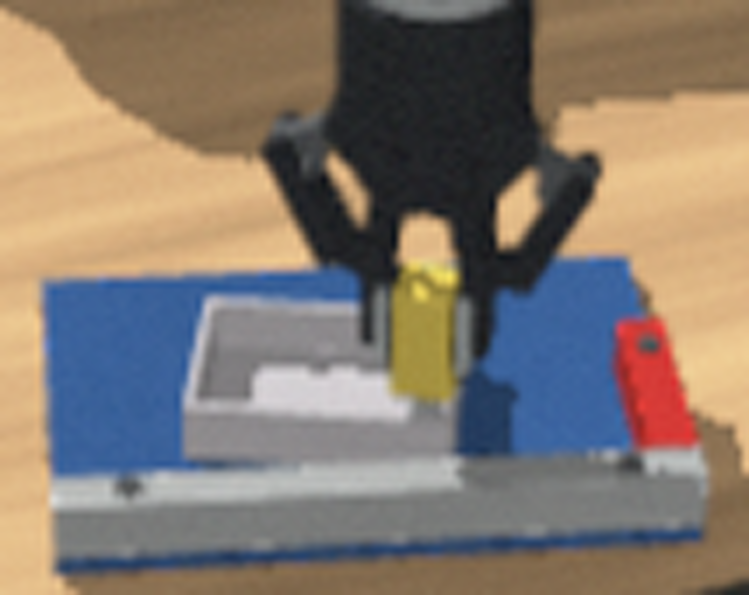

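The tip is seated in the tray's jig-side inside corner. Now the diagonal push.

Call:
{"name": "move_arm", "arguments": {"plan": [0, 0.2, 0, 0, 0, 0.3, 0, 0, 0, 0.3, 0, 0, 0, 0.3, 0, 0, 0, 0.3, 0, 0, 0, 0.3, 0, 0, 0, 0.3, 0, 0, 0, 0.2, 0, 0]}}

```text
t: 17.4
tool_pos: [0.5962, 0.0796, 0.0825]
ee_rot: [0.974, 2.985, -0.001]
wrist_force: [-2.0, -3.4, 7.0]
grip_width: 0.0252
grip_force: 106.9
```

Call:
{"name": "move_arm", "arguments": {"plan": [0, 0.15, 0, 0, 0, 0.12, 0, 0, 0, 0.1, 0, 0, 0, 0.08, 0, 0]}}

```text
t: 17.9
tool_pos: [0.6039, 0.0903, 0.0825]
ee_rot: [0.974, 2.985, -0.002]
wrist_force: [-1.3, -3.4, 6.0]
grip_width: 0.0249
grip_force: 106.8
```

Call:
{"name": "move_arm", "arguments": {"plan": [0, 0.06, 0, 0, 0, 0.06, 0, 0, 0, 0.06, 0, 0]}}

```text
t: 18.27
tool_pos: [0.6055, 0.0927, 0.0825]
ee_rot: [-0.972, -2.985, 0.011]
wrist_force: [-8.3, -11.4, 13.1]
grip_width: 0.0248
grip_force: 107.8
```

Run:
```python
from h import *
s=env.state();print(s["tool_pos"],s["wrist_force"])
im=env.get_image("scene");save(im,"u.png",7,(228,150,335,235))
```

```text
[0.60546396 0.09274244 0.08250184] [ -8.26702714 -11.37403997  13.07240364]
```

View pics/u.png

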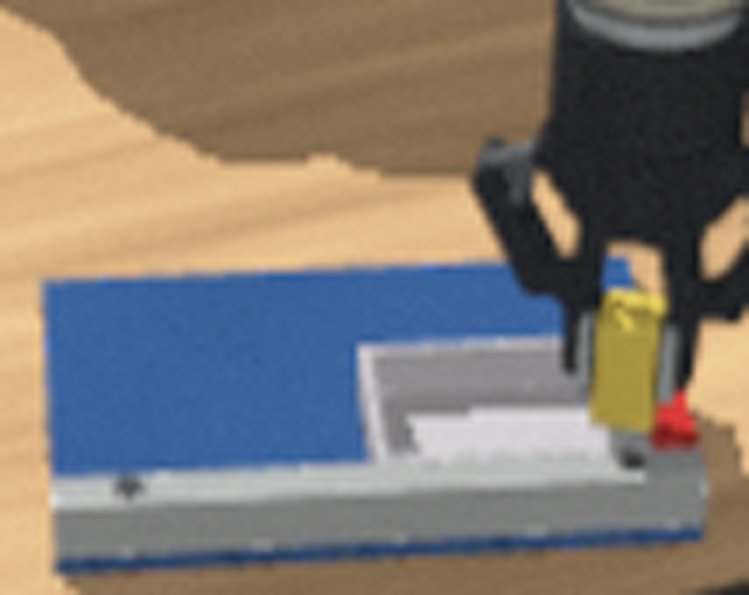

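The tray lies in the corner against the fence and stop, with its near rim parallel to the bed edge. The push force is mostly on the stop, so I'll add fence and down components.

Call:
{"name": "move_arm", "arguments": {"plan": [-0.05, 0.02, 0.02, 0, -0.05, 0.02, 0.02, 0, 0, 0, 0, 0]}}

```text
t: 18.7
tool_pos: [0.6065, 0.0923, 0.0822]
ee_rot: [-0.971, -2.978, 0.013]
wrist_force: [-17.5, -6.7, 21.4]
grip_width: 0.0247
grip_force: 109.3
```

Call:
{"name": "move_arm", "arguments": {"plan": [-0.03, 0.05, 0.01, 0, 0, 0, 0, 0, 0, 0, 0, 0, 0, 0, 0, 0]}}

```text
t: 19.2
tool_pos: [0.6069, 0.0924, 0.0821]
ee_rot: [-0.969, -2.976, 0.017]
wrist_force: [-22.0, -10.2, 25.7]
grip_width: 0.0253
grip_force: 110.0
```

Run:
```python
from h import *
from scipy.optimize import least_squares
im=env.get_image("scene");s=env.state();print(s["t"],s["tool_pos"],s["ee_rot"],s["wrist_force"],s["grip_force"])
f=s["wrist_force"];print("jig",R.from_euler("z",.301).apply(f))
# tray left-hand/near rim lines vs prediction when home (jig pose from scene-only and joint fit)
for J in((.6111,.0996,-.3016),(.6172,.098,-.3013)):
    for P in((-.08,-.11,.026),(-.004,-.106,.026),(-.08,-.04,.026)):
        print(np.round((proj(im,R.from_euler("z",J[2]).apply(P)+[J[0],J[1],.012])-[228,150]+.5)*7))
g=cv2.cvtColor(im["image"],cv2.COLOR_RGB2HSV)
# bed-to-tray boundary: saturation drop down columns (near rim) and along rows (right-hand wall)
N=[(c,next(r for r in range(188,215) if g[r,c,1]<90)) for c in range(282,307,3)]
L=[(next(c for c in range(268,300) if g[r,c,1]<90),r) for r in range(200,216,2)]
print(N,L)
```

```text
19.25 [0.60689759 0.09242371 0.08208282] [-0.96934095 -2.97566446  0.01694041] [-22.01549305  -9.35232415  25.82536543] 110.02615137935209
jig [-18.2529533  -15.45890025  25.82536543]
[360. 341.]
[390. 448.]
[527. 333.]
[363. 350.]
[392. 458.]
[530. 341.]
[(282, 188), (285, 199), (288, 199), (291, 199), (294, 198), (297, 198), (300, 198), (303, 188), (306, 188)] [(279, 200), (279, 202), (279, 204), (279, 206), (279, 208), (280, 210), (280, 212), (280, 214)]
```

The tray's edges match the predicted home pose to within a pixel. It isn't moving, with about 18 N on the fence, 15 N on the stop and 26 N down. Handing in.

```bash
python3 -c "
from rig import env
print(env.sign_off())"
```

```text
the job is handed in; nothing more can be done
None
```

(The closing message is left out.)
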